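# Tip the eraser into the round dish with the toy tipper

### The arm

A 7-joint arm with a two-finger parallel gripper is mounted at the origin on the work surface. World frame = base frame: x ahead of the robot, y to its left, z up, the work surface at z = 0. Lengths are in m, angles in rad, forces in N, time in s.
With the tool pointing down it reaches from about 0.35 to 0.9 m from the base axis. Payload 8.1 kg.
Tool frame: the origin (TCP) lies at the very end of the fingers, on their centre line; the grasp point (between the pads) lies arm.hold_point_z behind it (arm.hold_point_z is the distance from the TCP to the grasp point, in m); z points along the fingers, y is the line along which they close (so a half turn about z gives the same grasp; the last joint's range is limited). The gripper opens to 92 mm and grips with 3 to 60 N. Pads are 19 mm wide; open, the fingers measure 130 mm over their backs; the gripper's body (75 mm by 190 mm) begins 47 mm behind the grasp point.
Start: joints at [-1.269, 0.434, 0.025, 1.573, -0.012, 1.134, -0.075], TCP at [0.246, 0.574, 0.227] pointing down, gripper open.
Joint ranges: [-2.62, 2.62], [-0.44, 2.09], [-1.27, 1.32], [0.08, 2.57], [-1.32, 4.46], [0.12, 2], [-2.74, 2.74]. Speed limits (rad/s): [2.22, 2.22, 3.01, 3.01, 3.14, 3.14, 3.14].

### API

Orientations are given as a rotation vector (axis times angle).
In Python, from cell import arm, vision, job, cut_out gives the robot as it stands. The module is installed in compiled form; this text tells all that it offers.
- The arm moves only by the tool play_rows, never from a script. Its argument "increments" is text: rows parted by semicolons, each of 5 numbers parted by spaces: the shift along the tool's x, y, z in cm, then the turn about the tool's z in degrees, then the opening, from -1 (shut) to 1 (fully open), so that 0 is half open. A call has 1 to 5 rows; each row shifts and turns the commanded pose from where the row before left it, along the tool's axes as they then stand; what a row does not reach is not made up. A row lasts 1/12 s, in which the tool goes at most 41.7 mm and 7.16 degrees, less where a joint would pass 70% of its speed; a pose out of reach is approached as far as the arm can. A call is refused whole if a number of a shift passes 4.17 or a number of a turn 7.16, either way. A call with a gripper value outside its range is refused whole. The fingers move at their own pace and stop on an object; "grip_force" is the grip in N (left out, the last holds). Time passes only in rows, so rows that do not move let the fingers close. It gives the time, the measured TCP pose, the force, the opening and the grip force at its end, in the units of the state.
- arm.observe(): the state, without advancing time (a new reading comes with each control period).
- vision.get_image(name): name is "side" or "top" or "wrist"; returns a dict with "frame" (400x640x3 uint8, red, green, blue), "z_map" (400x640 float32, m along the optical axis (not along the pixel's ray), 0 where there is no reading), "mtx" (3x3 intrinsics, pixels), "cam_to_world" (4x4, takes a point from camera to world coordinates). Camera axes: x right, y up, looking along -z (the intrinsics and any distortion apply to the point x, -y, -z); pixel columns grow to the right and rows downward; lengths in m; the calibration is good to about 2 mm. The wrist camera is an equidistant fisheye: a pixel r from the principal point sees the ray r / f radians off the axis. A picture is of the moment at which its call begins.
- job.sign_off(): hands the job in; it is judged then, once.
Trained networks look in a picture, given as the dict that the camera call returned (one of the last four; its "shot" number tells which), for a name from the list of things; names that differ only in an ending like _2 or _b are one class to them, and where a whole thing is asked for, a point or a joint stands for the part that bears it (a point fixed in the world has none). Each returns a list of dicts, best first, with "confidence" (0 to 1); they miss things now and then, are a little off and sometimes report something else, mostly with a low value. They report only what shows in the picture. A call takes as long as a camera call.
- cut_out(query, picture): "mask" (400x640 bool, what is visible of it) and "point" ([row, column] in pixels, amid what is visible of it).
The state is a dict: "clock": time; "joints": joint angles; "dq": joint speeds; "joint_efforts": joint torques, N m; "position": TCP position; "ee_rot": TCP orientation; "force": force on the tool from outside, world axes, zero at the start; "ft_torque": the same for the moment, N m; "width": opening from 0.0 (shut) to 1.0 (fully open); "gripper_force": force on a finger pad.
Only numpy, scipy, OpenCV 4.12 (cv2) and the standard library are available. Lean on these libraries where they do the work, as an engineer would, in place of code of your own. Each camera call takes 0.05 s, during which the arm holds its last target. There are 200 camera calls.

### The job

Lay the eraser flat on the toy tipper's trough, in the middle between its two low walls, and let go. Then hold the remote's stick over towards the side where the round dish stands until the eraser has slid off the trough into the dish, and let the stick spring back upright. Tip the trough only with the stick, do not put the eraser into the dish by hand, and leave the sharpener, the pen cup and the teacup where they are.

Things in the scene. Friction and masses are not known exactly. Their poses are not given: they have to be found in the camera images.
- eraser_center (a point): Centre of the loose green eraser with a paper sleeve: a block 26 mm (its x) by 58 mm (its y) by 20 mm high (its z, up), lying flat on the desk at the start, about 40 g. This point is 10 mm above its underside.
- trough_floor (a point): Middle of the floor of the tipper's trough, 116 mm above the desk when level. The aluminium trough is a plate 110 mm long (its y, sideways) with a low wall (10 mm above the floor) along each long edge; the walls stand 72 mm apart inside (along its x). Both ends, +y and -y, are open: the eraser fits with its 58 mm across, from wall to wall (its y along the trough's x), 7 mm to spare at each end. Axes tilt with the trough.
- trough (a joint): Tilt of the trough, rad, about its x axis, 4 mm under the floor, between two posts: 0 level, positive = its +y end (left seen from the robot) goes down. It always tilts 2.8 times as far as the stick, the same way (up to about 1.15), and is held level only by the stick's spring: somewhere between 0.6 and 1.0 the eraser starts to slide, so nearly full stick is needed.
- tipper: Toy tipper fixed on the desk: dark base 130 (its x) by 40 mm with two grey posts, 124 mm tall, at x = +-46 mm, that carry the trough between them. Origin on the desk under the middle; x axis away from the robot (turned by up to 0.2 rad), y axis to the left.
- dish: Round white ceramic dish, the target: 136 mm across at the rim, 92 mm at the foot, 40 mm high, floor 5 mm thick, fixed on the desk at one side of the tipper (left or right), its centre 85 mm from the tipper's. Origin at the centre of its underside.
- tray: Rectangular white ceramic tray, 130 x 120 mm, 40 mm high, fixed at the other side of the tipper: the wrong place. Origin at the centre of its underside.
- remote: Black remote console fixed on the desk, 100 mm (its x) by 130 mm (its y), 36 mm high, with one upright stick in the middle of its top. Origin at the centre of its underside; its x axis points away from the robot (turned by up to 0.35 rad), its y axis to the left as the robot sees it.
- stick_knob (a point): Centre of the stick's knob: upright black cylinder, 24 mm diameter, 28 mm tall, on a 9 mm steel shaft; 99 mm above the desk when upright, 65 mm above the pivot. Its axes turn with the stick; its x axis is the hinge line.
- stick_pivot (a point): Pivot of the stick, 34 mm above the desk, axes as the remote's. The stick tilts only sideways, about the remote's x axis.
- stick (a joint): Tilt of the stick, rad: 0 upright, positive towards the remote's +y (left seen from the robot), stops at +-0.42. A spring centres it (about 3 N at the knob at full tilt). The trough follows it at once: the stick to the left tips the trough to the left.
- sharpener: White plastic pencil sharpener, 36 x 50 mm, 42 mm tall, a loose bystander; origin at the centre of its underside.
- pen_cup: Black metal pen cup with pens, 76 mm diameter, 95 mm tall (pens to 140 mm), a loose bystander; origin at the centre of its underside.
- teacup: Empty white ceramic teacup, 62 mm diameter, 60 mm tall, on a 6 mm cork coaster of 100 mm, a loose bystander; origin at the centre of its underside.

How it is judged:
By the outcome, as a careful person would: the job done as asked, in the order asked, and still so for the second after the job is handed in, with the robot touching nothing.
It also fails if it takes over 61 s, if anything falls off the work surface, if the arm or the gripper's body presses on something with over 40 N, if the wrist force passes 120 N, or if a joint passes its speed limit or range.

## Working session

There is one attempt and no reset: what is moved stays moved. The work goes in short steps, Python scripts to look and compute and a tool call to move; the robot and the scene stay as the last step left them, time stands still between calls to the robot, and variables do not carry over. Pictures are saved under pics/ and viewed, at most 10 in all, crops included, and the job is handed in when it is done.

Besides the shell and the picture viewer there is one more tool, called after "Emit:" by a JSON object that holds its "method" and its "body", one argument or row to a line. play_rows: Moves the arm, as the interface text tells. Its arguments: {"type":"object","properties":{"increments":{"type":"string"},"grip_force":{"type":"number"}},"required":["increments"]}

```bash
mkdir -p pics; cat > h.py <<'E'
import numpy as np, cv2
from cell import arm, vision, job, cut_out
from scipy.spatial.transform import Rotation as R
def cloud(p):
    K=p["mtx"]; z=p["z_map"]; r,c=np.mgrid[:400,:640]
    X=np.stack([(c-K[0,2])/K[0,0]*z,-(r-K[1,2])/K[1,1]*z,-z],-1)
    T=p["cam_to_world"]; return X@T[:3,:3].T+T[:3,3]
def save(p,n): cv2.imwrite("pics/"+n,p["frame"][:,:,::-1])
E
python3 - <<'E'
from h import *
s=arm.observe(); print({k:np.round(v,3) for k,v in s.items()}, arm.hold_point_z)
ims=[]
for n in ["top","side"]:
    p=vision.get_image(n); ims.append(p["frame"]); W=cloud(p); print(n,p["cam_to_world"].round(3).tolist())
    for q in ["eraser_center","trough","tipper","dish","tray","remote","stick_knob","sharpener","pen_cup","teacup"]:
        for d in cut_out(q,p)[:1]:
            m=d["mask"]&(p["z_map"]>0); w=W[m]
            if len(w)<5: print(q,'few');continue
            top=np.percentile(w[:,2],95); t=w[w[:,2]>top-.008]
            rc=cv2.minAreaRect((t[:,:2]*1000).astype(np.float32))
            print(q,round(d["confidence"],2),np.round(d["point"]),"med",np.median(w,0).round(3),"top",top.round(3),"rect",np.round(rc[0],0),np.round(rc[1],0),round(rc[2],1))
cv2.imwrite("pics/a.png",cv2.resize(np.vstack(ims),(480*1,600))[:,:,::-1]); cv2.imwrite("pics/top.png",ims[0][:,:,::-1]); cv2.imwrite("pics/side.png",ims[1][:,:,::-1])
E
```

```text
{'clock': np.float64(0.0), 'joints': array([-1.269,  0.435,  0.025,  1.574, -0.012,  1.134, -0.075]), 'dq': array([-0.001, -0.002,  0.001, -0.   , -0.   , -0.001,  0.001]), 'joint_efforts': array([ 1.0000e-03, -6.6784e+01,  9.8500e-01, -3.1446e+01, -6.0000e-02,
        4.3000e-02,  0.0000e+00]), 'position': array([0.246, 0.574, 0.226]), 'ee_rot': array([-6.320e-01, -3.077e+00,  2.000e-03]), 'force': array([ 0.631, -0.084, -0.681]), 'ft_torque': array([0.012, 0.017, 0.006]), 'gripper_force': np.float64(0.0), 'width': np.float64(0.998)} 0.0188
top [[-0.015, 0.998, -0.065, 0.453], [-1.0, -0.014, 0.019, 0.005], [0.018, 0.065, 0.998, 1.13], [0.0, 0.0, 0.0, 1.0]]
eraser_center 0.66 [221. 451.] med [ 0.474 -0.329  0.02 ] top 0.023 rect [ 474. -332.] [26. 58.] 17.9
trough 0.93 [179. 303.] med [0.561 0.019 0.116] top 0.126 rect [560.  19.] [109.  80.] 87.9
tipper 0.9 [180. 301.] med [0.558 0.02  0.116] top 0.126 rect [561.  20.] [109. 103.] 88.7
dish 0.75 [188. 258.] med [0.564 0.119 0.008] top 0.041 rect [563. 114.] [135. 115.] 5.9
tray 0.79 [189. 340.] med [ 0.554 -0.079  0.004] top 0.04 re
[... 658 characters left out ...]
73 -0.34   0.02 ] top 0.022 rect [ 472. -333.] [27. 58.] 18.0
trough 0.85 [194. 320.] med [0.559 0.014 0.116] top 0.126 rect [559.  15.] [107.  79.] 87.6
tipper 0.75 [197. 322.] med [0.562 0.014 0.115] top 0.125 rect [559.  17.] [110. 103.] 86.5
dish 0.67 [151. 335.] med [0.622 0.285 0.049] top 0.066 rect [623. 303.] [65. 58.] 84.3
tray 0.91 [248. 325.] med [ 0.556 -0.058  0.007] top 0.04 rect [556. -63.] [131. 130.] 87.8
remote 0.8 [157. 288.] med [0.471 0.296 0.036] top 0.096 rect [470. 316.] [17. 25.] 37.2
pen_cup 0.84 [310. 371.] med [ 0.63  -0.311  0.069] top 0.119 rect [ 626. -296.] [43. 49.] 44.2
teacup 0.82 [154. 335.] med [0.622 0.287 0.047] top 0.066 rect [623. 303.] [65. 58.] 84.3
```

View pics/top.png

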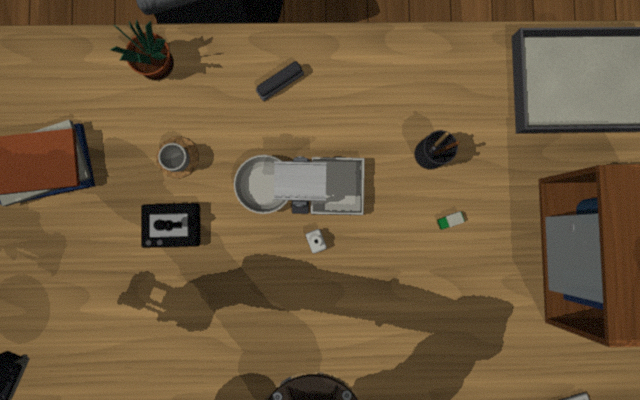

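View pics/side.png

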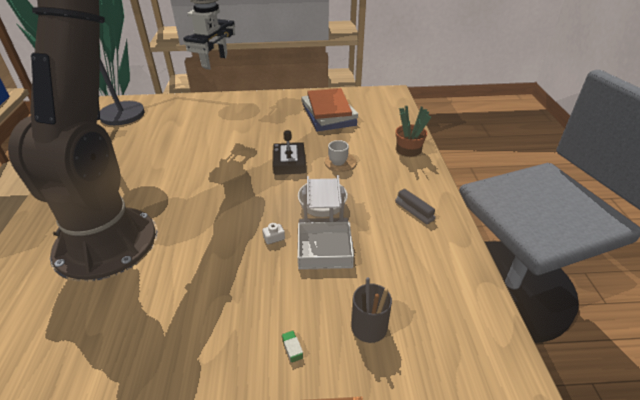

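The dish is on the left of the tipper (top view, around pixel 262,184) and the tray is on the right. The eraser is at (451,220), and the remote with its stick is at (170,225). Next I work out the remote's yaw and the rows for the first transfer.

```bash
cat >> h.py <<'E'
def plan(t,yaw=None,n=None):
    """shifts (cm) in tool axes and turn (deg) to bring TCP to t with tool y along yaw (deg)"""
    s=arm.observe(); M=R.from_rotvec(s["ee_rot"]).as_matrix(); d=M.T@(np.array(t)-s["position"])*100
    ty=np.degrees(np.arctan2(M[1,1],M[0,1])); 
    turn=0 if yaw is None else -((yaw-ty+90)%180-90)   # tool z down
    print("clock",round(s["clock"],2),"pos",s["position"].round(4),"tooly",ty.round(2),"tz",M[:,2].round(3),"F",s["force"].round(1),"w",round(s["width"],3),"gf",round(s["gripper_force"],1))
    print(" -> shift cm",d.round(2),"turn",round(turn,2))
E
python3 - <<'E'
from h import *
p=vision.get_image("top"); W=cloud(p)
print("remote yaw")
d=cut_out("remote",p)[0]; m=cv2.dilate(d["mask"].astype(np.uint8),np.ones((3,3)))>0
w=W[m&(abs(W[:,:,2]-.036)<.006)]; print(cv2.minAreaRect((w[:,:2]*1000).astype(np.float32)))
k=W[(W[:,:,2]>.1)&(abs(W[:,:,0]-.472)<.04)&(abs(W[:,:,1]-.318)<.04)]; print("knob",k.mean(0),(k.min(0)+k.max(0))/2,len(k))
e=W[(W[:,:,2]>.012)&(abs(W[:,:,0]-.473)<.05)&(abs(W[:,:,1]+.332)<.05)]; print("eraser",cv2.minAreaRect((e[:,:2]*1000).astype(np.float32)))
for nm,h,lo,hi in [("trough",.116,.50,.62)]:
    t=W[(abs(W[:,:,2]-h)<.014)&(abs(W[:,:,0]-.56)<.07)&(abs(W[:,:,1]-.019)<.07)]; print(nm,cv2.minAreaRect((t[:,:2]*1000).astype(np.float32)))
    t=t[(abs(t[:,2]-.116)<.004)];print("floor",cv2.minAreaRect((t[:,:2]*1000).astype(np.float32)))
print("joints",arm.observe()["joints"].round(2))
plan([.473,-.332,.16],17.9)
E
```

```text
remote yaw
((472.3674621582031, 318.5782165527344), (99.5077133178711, 129.1675262451172), 0.5695111155509949)
knob [0.47219316 0.31804053 0.11127728] [0.47174506 0.31883454 0.10919073] 109
eraser ((474.5983581542969, -332.0186462402344), (26.743249893188477, 59.584320068359375), 17.72234535217285)
trough ((560.1318969726562, 19.529979705810547), (109.76321411132812, 105.69542694091797), 88.3431625366211)
floor ((559.5740966796875, 19.47824478149414), (108.90281677246094, 104.45734405517578), 89.17324829101562)
joints [-1.27  0.43  0.03  1.57 -0.01  1.13 -0.08]
clock 1.2 pos [0.2462 0.5745 0.2268] tooly 66.8 tz [-0.  0. -1.] F [-0.4 -0.3  0.9] w 0.999 gf 0.0
 -> shift cm [-56.56 -74.38   6.67] turn 48.9
```

Emit:
{"method": "play_rows", "body": {
  "increments": "-2.5 -3.25 0 0 1;-2.5 -3.25 0 0 1;-2.5 -3.25 0 0 1;-2.5 -3.25 0 0 1;-2.5 -3.25 0 0 1"
}}

```text
clock: 1.62
position: [0.2972, 0.374, 0.2268]
ee_rot: [0.631, 3.077, 0.001]
force: [0.3, 0.5, -0.3]
width: 1.0
gripper_force: 0.0
```

Emit:
{"method": "play_rows", "body": {
  "increments": "-2.5 -3.25 0 0 1;-2.5 -3.25 0 0 1;-2.5 -3.25 0 0 1;-2.5 -3.25 0 0 1;-2.5 -3.25 0 0 1"
}}

```text
clock: 2.03
position: [0.348, 0.1754, 0.227]
ee_rot: [0.631, 3.077, 0.002]
force: [2.1, -0.0, 0.2]
width: 1.002
gripper_force: 0.0
```

Emit:
{"method": "play_rows", "body": {
  "increments": "-2.5 -3.25 0 0 1;-2.5 -3.25 0 0 1;-2.5 -3.25 0 0 1;-2.5 -3.25 0 0 1;-2.5 -3.25 0 0 1"
}}

```text
clock: 2.45
position: [0.3989, -0.0233, 0.2272]
ee_rot: [0.631, 3.076, 0.001]
force: [1.4, 0.9, 0.3]
width: 1.0
gripper_force: 0.0
```

Emit:
{"method": "play_rows", "body": {
  "increments": "-2.5 -3.25 0 0 1;-2.5 -3.25 0 0 1;-2.5 -3.25 0 0 1;-2.5 -3.25 0 0 1;-2 -2.5 0 0 1"
}}

```text
clock: 2.87
position: [0.4483, -0.2144, 0.2271]
ee_rot: [0.633, 3.076, -0.001]
force: [0.6, 0.9, -0.9]
width: 1.003
gripper_force: 0.0
```

Emit:
{"method": "play_rows", "body": {
  "increments": "0 0 0 7 1;0 0 0 7 1;0 0 0 7 1;0 0 0 7 1;0 0 0 7 1"
}}

```text
clock: 3.28
position: [0.4481, -0.2112, 0.2268]
ee_rot: [1.536, 2.74, 0.0]
force: [-0.7, 0.5, -0.2]
width: 0.997
gripper_force: 0.0
```

Emit:
{"method": "play_rows", "body": {
  "increments": "0 0 0 7 1;0 0 0 7 1;0 0 0 0 1;0 0 0 0 1"
}}

```text
clock: 3.62
position: [0.4482, -0.2109, 0.2268]
ee_rot: [1.846, 2.542, -0.0]
force: [0.1, -1.1, -0.0]
width: 0.996
gripper_force: 0.0
```

```bash
python3 -c "
from h import *
plan([.474,-.332,.1],17.8)"
```

```text
clock 3.62 pos [ 0.4482 -0.2109  0.2268] tooly 18.04 tz [ 0. -0. -1.] F [ 0.1 -1.1 -0. ] w 0.996 gf 0.0
 -> shift cm [-12.31  -1.29  12.68] turn 0.24
```

Emit:
{"method": "play_rows", "body": {
  "increments": "-3.1 -0.3 0 0 0.2;-3.1 -0.3 0 0 0.2;-3.1 -0.3 0 0 0.2;-3 -0.4 0 0.2 0.2;0 0 3 0 0.2"
}}

```text
clock: 4.03
position: [0.4753, -0.3407, 0.2013]
ee_rot: [1.849, 2.526, -0.004]
force: [1.0, -0.8, 0.1]
width: 0.687
gripper_force: 0.0
```

Emit:
{"method": "play_rows", "body": {
  "increments": "0 0 4 0 0.2;0 0 4 0 0.2;0 0 3 0 0.2;0 0 3 0 0.2;0 0 2 0 0.2"
}}

```text
clock: 4.45
position: [0.4723, -0.3312, 0.0338]
ee_rot: [-1.848, -2.537, -0.0]
force: [0.2, 1.4, -0.0]
width: 0.601
gripper_force: 0.0
```

```bash
python3 -c "
from h import *
plan([.474,-.332,.004],17.8)
p=vision.get_image('wrist'); save(p,'w.png')"
```

```text
clock 4.45 pos [ 0.4723 -0.3312  0.0338] tooly 17.87 tz [-0.002  0.002 -1.   ] F [ 0.2  1.4 -0. ] w 0.601 gf 0.0
 -> shift cm [-0.14  0.14  2.98] turn 0.07
```

View pics/w.png

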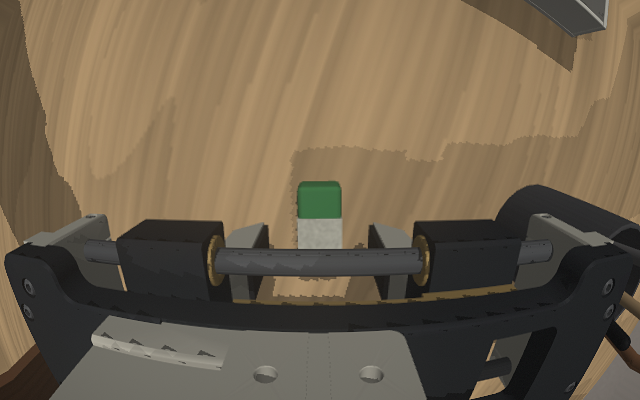

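The eraser sits centred between the pads (column about 320, pads at 268 and 370). The pen cup is to the right and clear. I'll go down and grip.

Emit:
{"method": "play_rows", "body": {
  "increments": "-0.1 0.1 1.2 0 0.2;0 0 1 0 0.2;0 0 0.7 0 0.2;0 0 0 0 -0.3;0 0 0 0 -1",
  "grip_force": 15
}}

```text
clock: 4.92
position: [0.4748, -0.3329, 0.0081]
ee_rot: [1.854, 2.535, 0.0]
force: [0.1, -0.3, 0.3]
width: 0.5
gripper_force: 0.0
```

Emit:
{"method": "play_rows", "body": {
  "increments": "0 0 0 0 -1;0 0 0 0 -1;0 0 0 0 -1;0 0 0 0 -1;0 0 0 0 -1"
}}

```text
clock: 5.33
position: [0.4749, -0.333, 0.0083]
ee_rot: [1.855, 2.534, 0.0]
force: [-0.9, 1.2, 5.8]
width: 0.285
gripper_force: 15.0
```

Emit:
{"method": "play_rows", "body": {
  "increments": "0 0 -1 0 -1;0 0 -2 0 -1;0 0 -3.5 0 -1;0 0 -4 0 -1;0 0 -4 0 -1"
}}

```text
clock: 5.75
position: [0.4736, -0.3326, 0.1544]
ee_rot: [-1.855, -2.533, 0.001]
force: [1.2, -0.1, -0.4]
width: 0.277
gripper_force: 15.0
```

Emit:
{"method": "play_rows", "body": {
  "increments": "0 0 -3.5 0 -1;0 0 -3 0 -1;0 0 0 0 -1"
}}

```text
clock: 6.0
position: [0.4763, -0.3352, 0.2243]
ee_rot: [1.851, 2.527, 0.002]
force: [0.6, -1.7, -0.3]
width: 0.282
gripper_force: 15.0
```

```bash
python3 -c "
from h import *
plan([.5598,.0194,.215],88.1)"
```

```text
clock 6.0 pos [ 0.4763 -0.3352  0.2243] tooly 17.56 tz [ 0.008 -0.004 -1.   ] F [ 0.6 -1.7 -0.3] w 0.282 gf 15.0
 -> shift cm [31.29 18.66  0.84] turn -70.54
```

Emit:
{"method": "play_rows", "body": {
  "increments": "2.8 1.7 0 0 -1;2.8 1.7 0 0 -1;2.8 1.7 0 0 -1;2.8 1.7 0 0 -1;2.8 1.7 0 0 -1"
}}

```text
clock: 6.42
position: [0.5129, -0.1721, 0.2178]
ee_rot: [-1.856, -2.534, -0.0]
force: [0.9, 0.8, 0.1]
width: 0.279
gripper_force: 15.0
```

Emit:
{"method": "play_rows", "body": {
  "increments": "2.8 1.7 0 0 -1;2.8 1.7 0 0 -1;2.8 1.7 0 0 -1;2.8 1.7 0 0 -1;2.8 1.7 0 0 -1"
}}

```text
clock: 6.83
position: [0.5516, -0.0129, 0.2178]
ee_rot: [-1.856, -2.535, -0.0]
force: [0.6, -0.9, 0.2]
width: 0.28
gripper_force: 15.0
```

Emit:
{"method": "play_rows", "body": {
  "increments": "0 0 0 -7 -1;0 0 0 -7 -1;0 0 0 -7 -1;0 0 0 -7 -1;0 0 0 -7 -1"
}}

```text
clock: 7.25
position: [0.5515, -0.0145, 0.2177]
ee_rot: [-0.998, -2.978, 0.001]
force: [0.2, -0.3, -0.2]
width: 0.278
gripper_force: 15.0
```

Emit:
{"method": "play_rows", "body": {
  "increments": "0 0 0 -7 -1;0 0 0 -7 -1;0 0 0 -7 -1;0 0 0 -7 -1;0 0 0 -7 -1"
}}

```text
clock: 7.67
position: [0.5514, -0.0147, 0.2177]
ee_rot: [-0.057, -3.141, 0.0]
force: [0.3, 1.2, 0.9]
width: 0.283
gripper_force: 15.0
```

Emit:
{"method": "play_rows", "body": {
  "increments": "0 0 0 0 -1;0 0 0 0 -1"
}}

```text
clock: 7.83
position: [0.5516, -0.0148, 0.2178]
ee_rot: [-0.072, -3.14, -0.0]
force: [-0.3, 0.7, -0.4]
width: 0.281
gripper_force: 15.0
```

```bash
python3 -c "
from h import *
plan([.5598,.0194,.15],88.1)
p=vision.get_image('wrist'); save(p,'w2.png')"
```

```text
clock 7.83 pos [ 0.5516 -0.0148  0.2178] tooly 87.36 tz [-0.  0. -1.] F [-0.3  0.7 -0.4] w 0.281 gf 15.0
 -> shift cm [-0.66  3.45  6.78] turn -0.74
```

View pics/w2.png

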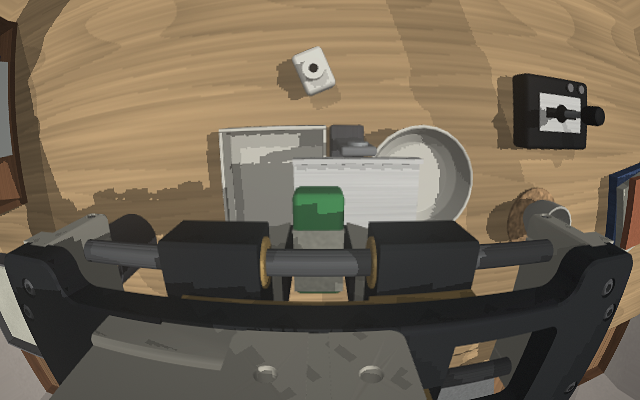

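The eraser is held squarely across the trough direction (around 318,208), and its near end is level with the trough's near wall. I'll move over the middle, lower, and measure the held eraser.

Emit:
{"method": "play_rows", "body": {
  "increments": "-0.3 1.7 1 -0.7 -1;-0.3 1.7 2 0 -1;0 0 2 0 -1;0 0 1.5 0 -1;0 0 0 0 -1"
}}

```text
clock: 8.3
position: [0.5571, 0.0205, 0.1494]
ee_rot: [-0.048, -3.136, 0.001]
force: [-0.7, 0.1, -1.0]
width: 0.28
gripper_force: 15.0
```

```bash
python3 -c "
from h import *
plan([.5598,.0194,.1255],88.1)
for n in ['side','top']:
  p=vision.get_image(n); save(p,'b'+n+'.png'); W=cloud(p)
  for d in cut_out('eraser_center',p)[:1]:
    w=W[d['mask']]; print(n,d['confidence'],d['point'],np.percentile(w,[1,50,99],axis=0).round(4))
p=vision.get_image('side');cv2.imwrite('pics/bs.png',cv2.resize(p['frame'][130:260,240:420,::-1],(720,520)))
"
```

```text
clock 8.3 pos [0.5571 0.0205 0.1494] tooly 88.25 tz [-0.005 -0.001 -1.   ] F [-0.7  0.1 -1. ] w 0.28 gf 15.0
 -> shift cm [-0.29 -0.1   2.39] turn 0.15
side 0.67 [181.7, 315.7] [[0.5297 0.0039 0.1457]
 [0.5393 0.0081 0.1514]
 [0.5795 0.0115 0.1559]]
```

View pics/bs.png

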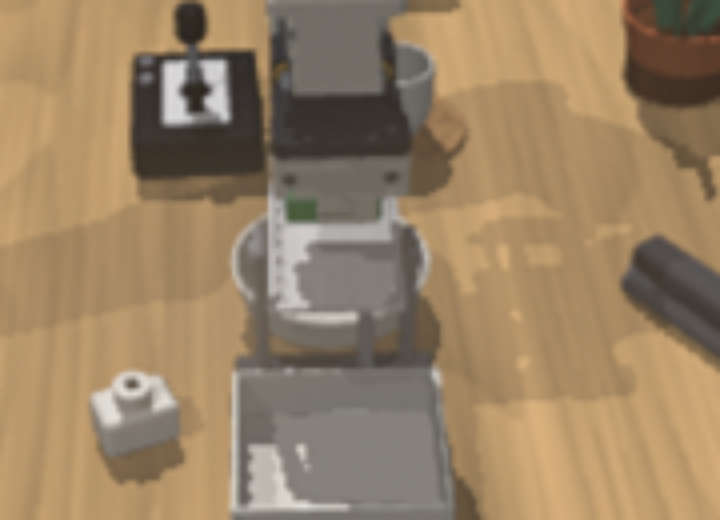

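Emit:
{"method": "play_rows", "body": {
  "increments": "-0.2 0 0.8 0 -1;0 0 0.6 0 -1;0 0 0.4 0 -1;0 0 0 0 -1;0 0 0 0 -1"
}}

```text
clock: 8.97
position: [0.5608, 0.0191, 0.1344]
ee_rot: [-0.047, -3.14, 0.0]
force: [0.2, -1.0, -1.0]
width: 0.284
gripper_force: 15.0
```

```bash
python3 -c "
from h import *
plan([.5592,.0194,.1255],88.1)"
```

```text
clock 8.97 pos [0.5608 0.0191 0.1344] tooly 88.29 tz [-0.001 -0.    -1.   ] F [ 0.2 -1.  -1. ] w 0.284 gf 15.0
 -> shift cm [0.16 0.02 0.89] turn 0.19
```

Emit:
{"method": "play_rows", "body": {
  "increments": "0.1 0 0.4 0 -1;0 0 0.3 0 -1;0 0 0.15 0 -1;0 0 0 0 -1;0 0 0 0 -1"
}}

```text
clock: 9.38
position: [0.5601, 0.0192, 0.1262]
ee_rot: [-0.047, -3.141, 0.0]
force: [-0.8, -0.3, 0.4]
width: 0.279
gripper_force: 15.0
```

Emit:
{"method": "play_rows", "body": {
  "increments": "0 0 0.1 0 -1;0 0 0 0 -1;0 0 0 0 -1"
}}

```text
clock: 9.63
position: [0.5602, 0.0193, 0.1253]
ee_rot: [0.046, 3.141, 0.0]
force: [0.0, 0.3, -0.8]
width: 0.281
gripper_force: 15.0
```

Emit:
{"method": "play_rows", "body": {
  "increments": "0 0 0.1 0 -1;0 0 0 0 -1;0 0 0 0 -1"
}}

```text
clock: 9.88
position: [0.5603, 0.0193, 0.1243]
ee_rot: [0.047, 3.141, 0.0]
force: [-0.8, 0.1, 0.7]
width: 0.281
gripper_force: 15.0
```

Emit:
{"method": "play_rows", "body": {
  "increments": "0 0 0.05 0 -1;0 0 0 0 -1;0 0 0 0 -1"
}}

```text
clock: 10.13
position: [0.5603, 0.0193, 0.1243]
ee_rot: [0.047, 3.141, 0.001]
force: [-2.4, 1.0, 6.6]
width: 0.282
gripper_force: 15.0
```

Contact at 6.6 N. I'll open slowly in place.

Emit:
{"method": "play_rows", "body": {
  "increments": "0 0 -0.05 0 -0.35;0 0 0 0 -0.3;0 0 0 0 -0.2;0 0 0 0 -0.1;0 0 0 0 0"
}}

```text
clock: 10.55
position: [0.5601, 0.0192, 0.1241]
ee_rot: [-0.047, -3.141, 0.0]
force: [-0.3, 0.7, 0.5]
width: 0.478
gripper_force: 0.0
```

Emit:
{"method": "play_rows", "body": {
  "increments": "0 0 0 0 0.1;0 0 0 0 0.1;0 0 -1 0 0.1;0 0 -2 0 0.1;0 0 -3 0 0.1"
}}

```text
clock: 10.97
position: [0.5586, 0.0191, 0.1836]
ee_rot: [-0.047, -3.137, 0.002]
force: [0.6, 0.7, 0.3]
width: 0.547
gripper_force: 0.0
```

Emit:
{"method": "play_rows", "body": {
  "increments": "0 0 -4 0 0;0 0 -2 0 -0.5;1 1 0 0 -1;2 2 0 0 -1;2 3.5 0 0 -1"
}}

```text
clock: 11.38
position: [0.5123, 0.0825, 0.2457]
ee_rot: [0.057, 3.139, -0.002]
force: [1.2, 0.8, 0.4]
width: 0.259
gripper_force: 0.0
```

Emit:
{"method": "play_rows", "body": {
  "increments": "1 3.5 0 0 -1;1 3.5 0 0 -1;1 3.5 0 0 -1;1 3 0 0 -1;0 0 0 0 -1"
}}

```text
clock: 11.8
position: [0.4735, 0.2292, 0.2447]
ee_rot: [-0.032, -3.141, -0.005]
force: [0.0, -0.1, -1.3]
width: 0.002
gripper_force: 0.0
```

```bash
python3 -c "
from h import *
plan([.472,.268,.15],90.5)
p=vision.get_image('top'); save(p,'c.png'); W=cloud(p)
for d in cut_out('eraser_center',p)[:1]:
    w=W[d['mask']]; print(d['confidence'],d['point'],np.percentile(w,[1,50,99],axis=0).round(4),cv2.minAreaRect((w[:,:2]*1000).astype(np.float32)))
for d in cut_out('trough',p)[:1]:
    w=W[d['mask']]; w=w[w[:,2]>.1]; print(cv2.minAreaRect((w[:,:2]*1000).astype(np.float32)))
"
```

```text
clock 11.8 pos [0.4735 0.2292 0.2447] tooly 88.82 tz [-0.001  0.003 -1.   ] F [ 0.  -0.1 -1.3] w 0.002 gf 0.0
 -> shift cm [0.22 3.85 9.48] turn -1.68
((528.26123046875, 20.101924896240234), (108.9877700805664, 149.4656982421875), 88.95639038085938)
```

View pics/c.png

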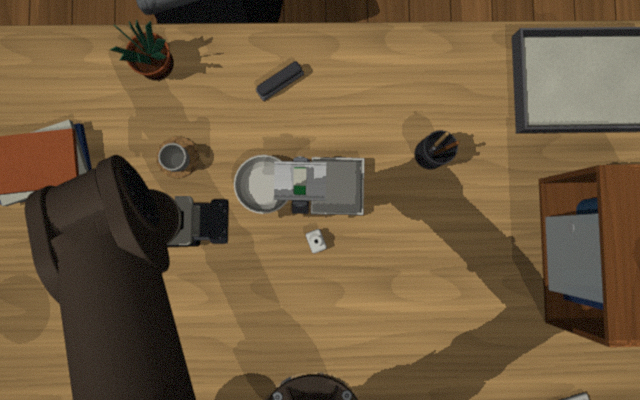

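The eraser lies across the middle of the level trough (300,180). Next I bring the closed fingers down on the tray side of the knob.

Emit:
{"method": "play_rows", "body": {
  "increments": "0.1 1.6 0 -0.8 -1;0.1 1.6 2 -0.8 -1;0 0 4 0 -1;0 0 4 0 -1;0 0 3.5 0 -1"
}}

```text
clock: 12.37
position: [0.4753, 0.2528, 0.1079]
ee_rot: [0.005, 3.141, -0.0]
force: [-0.1, 0.1, 0.0]
width: 0.004
gripper_force: 0.0
```

Emit:
{"method": "play_rows", "body": {
  "increments": "0 0 2 0 -1;0 0 0.8 0 -1;0 0 0 0 -1;0 0 0 0 -1"
}}

```text
clock: 12.7
position: [0.4758, 0.2534, 0.0821]
ee_rot: [0.005, 3.141, 0.0]
force: [0.3, -0.1, -0.3]
width: 0.004
gripper_force: 0.0
```

```bash
python3 -c "
from h import *
plan([.472,.285,.080],90.5)
p=vision.get_image('side');cv2.imwrite('pics/d.png',cv2.resize(p['frame'][100:260,240:420,::-1],(675,600)))"
```

```text
clock 12.7 pos [0.4758 0.2534 0.0821] tooly 89.83 tz [ 0.001  0.    -1.   ] F [ 0.3 -0.1 -0.3] w 0.004 gf 0.0
 -> shift cm [0.39 3.16 0.21] turn -0.67
```

View pics/d.png

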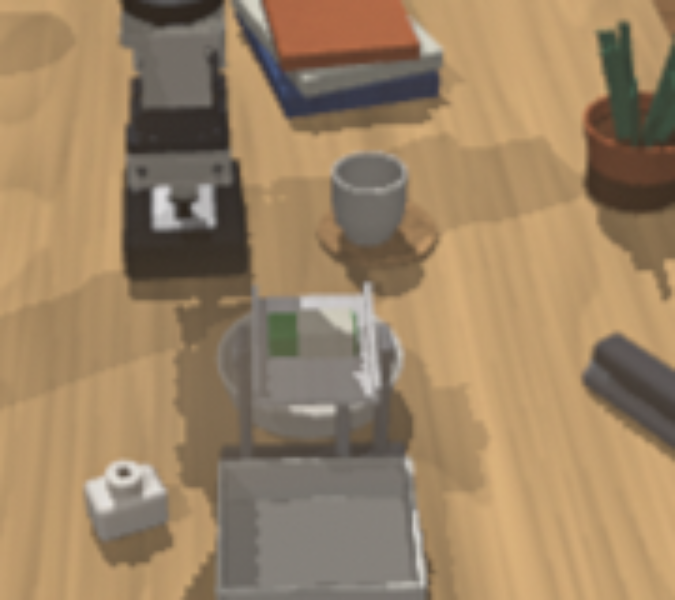

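The eraser lies flat between the walls, and the gripper stands beside the knob. I'll push left.

Emit:
{"method": "play_rows", "body": {
  "increments": "0.4 1 0 0 -1;0 1 0 0 -1;0 0.8 0 0 -1;0 0 0 0 -1"
}}

```text
clock: 13.08
position: [0.4708, 0.2854, 0.082]
ee_rot: [-0.003, 3.14, 0.004]
force: [-0.2, 0.1, 0.4]
width: 0.006
gripper_force: 0.0
```

Emit:
{"method": "play_rows", "body": {
  "increments": "0 0.5 0 0 -1;0 0.4 0 0 -1;0 0.3 0 0 -1;0 0.2 0 0 -1;0 0 0 0 -1"
}}

```text
clock: 13.5
position: [0.4709, 0.2962, 0.0812]
ee_rot: [-0.002, -3.142, 0.0]
force: [0.2, -1.1, 0.3]
width: 0.006
gripper_force: 0.1
```

```bash
python3 -c "
from h import *
plan([.472,.309,.080],90.5)
p=vision.get_image('side');cv2.imwrite('pics/e.png',cv2.resize(p['frame'][100:260,240:420,::-1],(675,600)))"
```

```text
clock 13.5 pos [0.4709 0.2962 0.0812] tooly 89.92 tz [-0. -0. -1.] F [ 0.2 -1.1  0.3] w 0.006 gf 0.1
 -> shift cm [-0.11  1.28  0.12] turn -0.58
```

View pics/e.png

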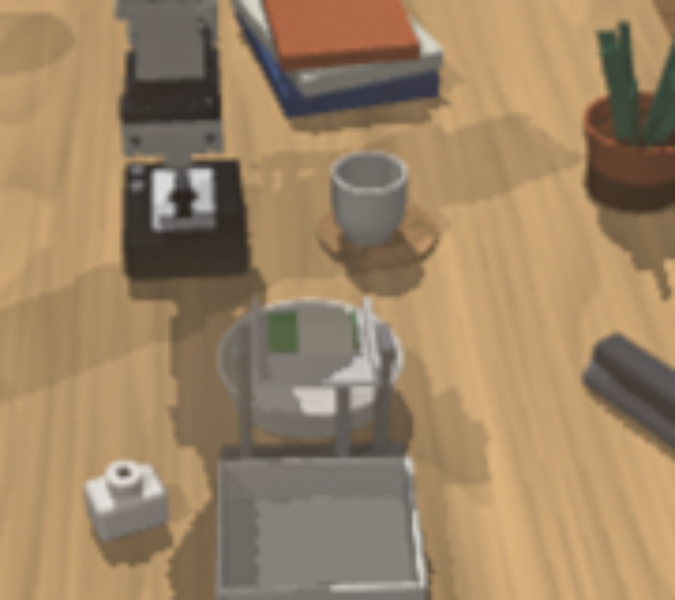

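The trough is tilting left with the eraser still on it (around 310,335). I'll push on towards the stop.

Emit:
{"method": "play_rows", "body": {
  "increments": "0 0.4 0 0 -1;0 0.4 0 0 -1;0 0.2 0 0 -1;0 0 0 0 -1;0 0 0 0 -1"
}}

```text
clock: 13.97
position: [0.4709, 0.306, 0.0812]
ee_rot: [0.002, 3.142, -0.0]
force: [-0.7, -1.1, 1.4]
width: 0.007
gripper_force: 0.6
```

```bash
python3 -c "
from h import *
plan([.472,.309,.080],90.5)
p=vision.get_image('side');cv2.imwrite('pics/f.png',cv2.resize(p['frame'][100:260,240:420,::-1],(675,600)))
W=cloud(p)
for d in cut_out('eraser_center',p)[:1]: print(d['confidence'],np.median(W[d['mask']],0))"
```

```text
clock 13.97 pos [0.4709 0.306  0.0812] tooly 89.92 tz [ 0. -0. -1.] F [-0.7 -1.1  1.4] w 0.007 gf 0.6
 -> shift cm [-0.11  0.3   0.12] turn -0.58
0.61 [0.55815772 0.04217086 0.11046847]
```

Emit:
{"method": "play_rows", "body": {
  "increments": "0 0.2 0 0 -1;0 0.2 0 0 -1;0 0 0 0 -1;0 0 0 0 -1;0 0 0 0 -1"
}}

```text
clock: 14.48
position: [0.4708, 0.3097, 0.0812]
ee_rot: [-0.003, -3.141, 0.0]
force: [-1.0, -2.1, -0.3]
width: 0.008
gripper_force: 1.0
```

```bash
python3 -c "
from h import *
plan([.472,.309,.080],90.5)
p=vision.get_image('side');cv2.imwrite('pics/g.png',cv2.resize(p['frame'][100:260,240:420,::-1],(675,600)))
W=cloud(p)
for d in cut_out('eraser_center',p)[:1]: print(d['confidence'],np.median(W[d['mask']],0))"
```

```text
clock 14.48 pos [0.4708 0.3097 0.0812] tooly 89.9 tz [-0. -0. -1.] F [-1.  -2.1 -0.3] w 0.008 gf 1.0
 -> shift cm [-0.12 -0.07  0.12] turn -0.6
0.45 [0.55574595 0.09023317 0.02523292]
```

View pics/g.png

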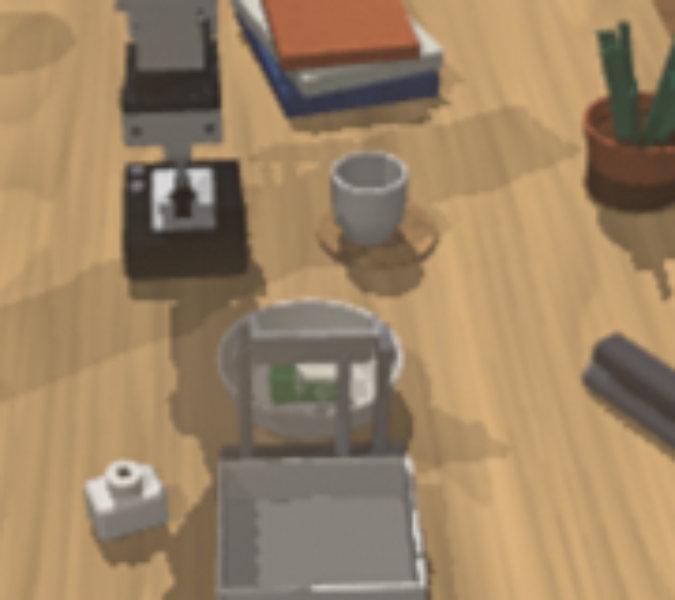

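The eraser is in the dish (around 310,380). I'll ease the stick back, then rise clear.

Emit:
{"method": "play_rows", "body": {
  "increments": "0 0 0 0 -1;0 -0.5 0 0 -1;0 -0.6 0 0 -1;0 -0.6 0 0 -1;0 -0.6 0 0 -1"
}}

```text
clock: 15.0
position: [0.471, 0.2863, 0.0813]
ee_rot: [0.003, 3.141, 0.0]
force: [0.1, -0.5, 0.1]
width: 0.008
gripper_force: 0.0
```

Emit:
{"method": "play_rows", "body": {
  "increments": "0 -1 0 0 -1;0 -1.5 0 0 -1;0 -1.5 0 0 -1;0 -0.5 -2 0 -1;0 0 -3 0 -1"
}}

```text
clock: 15.42
position: [0.4692, 0.2372, 0.1296]
ee_rot: [-0.008, -3.137, 0.007]
force: [-0.2, 0.6, 0.2]
width: 0.005
gripper_force: 0.0
```

Emit:
{"method": "play_rows", "body": {
  "increments": "2 0 -4 0 -1;3 0 -4 0 -1;3 0 -2 0 -1;0 0 0 0 -1;0 0 0 0 -1"
}}

```text
clock: 15.83
position: [0.3967, 0.2414, 0.223]
ee_rot: [0.001, 3.14, 0.004]
force: [0.7, 0.9, -1.2]
width: 0.004
gripper_force: 0.0
```

```bash
python3 -c "
from h import *
plan([.472,.309,.080],90.5)
a=vision.get_image('top'); W=cloud(a)
for q in ['eraser_center','trough','stick_knob','sharpener','teacup','pen_cup']:
  for d in cut_out(q,a)[:1]: w=W[d['mask']]; print(q,round(d['confidence'],2),np.median(w,0).round(3),np.percentile(w[:,2],[5,95]).round(3))
p=vision.get_image('side')
f=np.hstack([cv2.resize(x['frame'][r:r+160,c:c+160,::-1],(400,400)) for x,r,c in [(a,120,150),(p,100,240)]])
cv2.imwrite('pics/z.png',f)"
```

```text
clock 15.83 pos [0.3967 0.2414 0.223 ] tooly 89.95 tz [ 0.002  0.003 -1.   ] F [ 0.7  0.9 -1.2] w 0.004 gf 0.0
 -> shift cm [-7.5   6.72 14.33] turn -0.55
eraser_center 0.76 [0.561 0.098 0.03 ] [0.005 0.034]
trough 0.86 [0.561 0.019 0.116] [0.113 0.126]
stick_knob 0.5 [0.472 0.316 0.104] [0.037 0.115]
sharpener 0.89 [ 0.431 -0.015  0.03 ] [0.025 0.044]
teacup 0.88 [0.628 0.313 0.033] [0.009 0.067]
pen_cup 0.64 [ 0.634 -0.294  0.054] [0.004 0.121]
```

View pics/z.png

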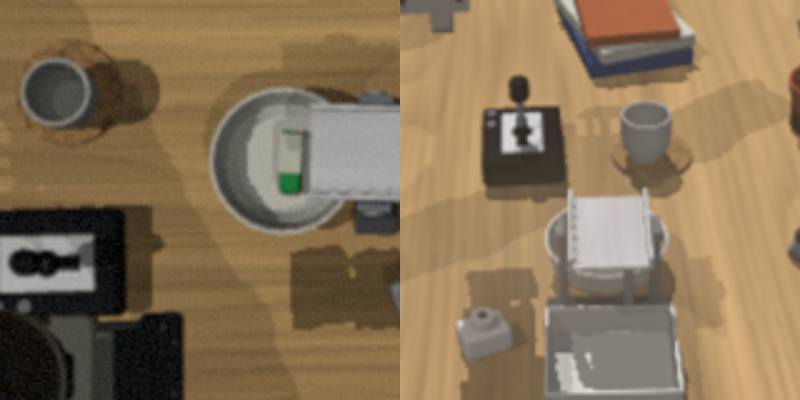

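The eraser rests in the dish, the stick is upright, the trough is level, and the bystanders haven't moved.

```bash
python3 -c "
from cell import job; print(job.sign_off())"
```

```text
the job is handed in; nothing more can be done
None
```

The eraser slid off the trough into the dish when I tipped it with the stick. The stick is back upright, the trough is level, the sharpener, pen cup and teacup are where they were, and the job is handed in; it gave no verdict back.

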